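# Clear the spatula, shut the UV steriliser and start it

## Task

Two vials are waiting in the UV sterilising box, but a blue spatula left lying across its open mouth is in the way of the lid. Lay the spatula flat on the green mat beside the box so that its whole length is on the mat, then press the amber-windowed lid fully shut, then twist the red start knob clockwise to its stop, hold it there for a moment and let it spring back. Do not turn the knob before the lid is shut, and leave the vials and everything else standing where they are.

Things in the scene. Friction and masses are not known exactly. Their poses are not given: they have to be found in the camera images.
- uv_box: white bench-top UV sterilising box, 190 mm (its x) by 305 mm (its y) by 120 mm high, fixed to the bench; origin on the bench under its middle (left side at y 150 mm, right side at -155), x points away from the robot, y to its left. Left part: open chamber (see mouth). Right part: flat control deck 120 mm high, y from -155 to -5 mm
- mouth (a point): middle of the chamber's open mouth, at the rim, 120 mm above the bench (box x 0, y 72.5 mm); mouth 170 mm (box x) by 135 mm (box y), walls 10 mm thick, inner floor 10 mm above the bench
- lid (a joint): the lid's hinge angle: 0 is fully shut (the stop), about 1.57 stands upright, at most 1.9. A friction hinge holds it at any angle (about 0.35 N m, so about 1 to 4 N pushed near the free edge shuts it)
- lid_hinge (a point): middle of the hinge line, at the box's left outer rim (box x 0, y 150 mm, height 120 mm), which runs along the box's x. Frame turns with the lid: -y points to the free edge, z out of its outer face. The lid is a plate 190 mm along the hinge by 160 mm, 12 mm thick, its underside through the hinge line, amber window in a white frame; it shuts towards the robot's right
- lid_edge (a point): middle of the lid's free edge on its outer face (160 mm from the hinge, 12 mm above the underside); when shut this face is 132 mm above the bench
- start_knob (a joint): angle of the spring-return start knob: 0 at rest, grows clockwise seen from above, hard stop at 1.2 rad. The spring resists with 0.03 N m at rest and 0.13 N m at the stop and brings it back when released
- knob_grip (a point): on the knob's vertical axis at the height to grip, 148 mm above the bench, 28 mm above the deck (box x -45, y -100 mm); frame turns with the knob, x along the grip bar. Red upright bar 40 mm long, 14 mm wide, top 38 mm above the deck, on a black disc 40 mm across, 4 mm high; at rest it lies along the box's x, white mark towards the robot
- spatula: blue plastic spatula, about 40 g, 210 mm long, flat underside, lying across the chamber mouth on the two rims (roughly along the box's x); origin at the middle of its length on the underside, x points from handle to blade. Handle: x from -105 to 30 mm, 14 mm wide, 12 mm high. Blade: from 28 to 105 mm, 26 mm wide, 4 mm thick
- spatula_grip (a point): on top of the handle near the balance point, 15 mm from the origin towards the butt, 12 mm above the underside; pinch the 14 mm width here
- spatula_butt (a point): butt end of the handle, 105 mm from the origin, 2 mm above the underside
- spatula_tip (a point): end of the blade, 105 mm from the origin, 2 mm above the underside
- mat: flat green mat fixed to the bench, 260 mm (its x) by 150 mm (its y), 3 mm thick; origin at the centre of its underside; it lies to the left or to the right of the box
- notebook: closed black notebook 212 x 150 x 14 mm, fixed to the bench, on the other side of the box from the mat; bystander; origin at the centre of its underside
- vial_a: amber vial with a white cap, 26 mm across, 50 mm high, standing inside the chamber, its top 60 mm above the bench; leave it; origin at the centre of its underside
- vial_b: amber vial with a red cap, 26 mm across, 50 mm high, standing inside the chamber; leave it; origin at the centre of its underside
- beaker: glass beaker 70 mm across, 90 mm high, behind the box; leave it; origin at the centre of its underside
- reagent: amber bottle with a blue cap, 70 mm across, 150 mm high, behind the box; leave it; origin at the centre of its underside
- jar: white jar with an orange cap, 60 mm across, 70 mm high, behind the box; leave it; origin at the centre of its underside
- slide_box: small cardboard slide box 48 x 60 x 25 mm, standing on the control deck behind the knob; leave it; origin at the centre of its underside
Things that resemble listed ones, but are neither listed nor needed, are in the scene too. Of the things that look like the spatula, the largest one is meant.

How it is judged:
By the outcome, as a careful person would: the job done as asked, in the order asked, and still so for the second after the job is handed in, with the robot touching nothing.
It also fails if it takes over 72 s, if anything falls off the work surface, if the arm or the gripper's body presses on something with over 40 N, if the wrist force passes 120 N, or if a joint passes its speed limit or range.

## Robot

A 7-joint arm with a two-finger parallel gripper is mounted at the origin on the work surface. World frame = base frame: x ahead of the robot, y to its left, z up, the work surface at z = 0. Lengths are in m, angles in rad, forces in N, time in s.
With the tool pointing down it reaches from about 0.4 to 0.85 m from the base axis. Payload 4.5 kg.
Tool frame: the origin (TCP) lies midway between the tips of the shut fingers; the grasp point (between the pads) lies 19 mm behind it; z points along the fingers, y is the line along which they close (so a half turn about z gives the same grasp; the last joint's range is limited). The gripper opens to 88 mm and grips with 3 to 60 N. Pads are 18 mm wide; open, the fingers measure 123 mm over their backs; the gripper's body (75 mm by 187 mm) begins 45 mm behind the grasp point.
Start: joints at [-1.232, 0.689, -0.195, 1.565, 0.157, 0.902, -0.215], TCP at [0.188, 0.596, 0.239] pointing down, gripper open.
Joint ranges: [-3.01, 3.01], [-0.46, 2.08], [-1.47, 1.51], [0.13, 2.56], [-1, 4.14], [0.04, 2.09], [-2.66, 2.66]. Speed limits (rad/s): [2.57, 2.57, 3.14, 3.14, 3.14, 3.14, 3.14].

## Interface

Orientations are given as a unit quaternion [x, y, z, w].
In Python, from plant import sensors, eyes, finish_job gives the robot as it stands.
- The arm moves only by the tool send_rows, never from a script. Its argument "rows" is text: rows parted by semicolons, each of 4 numbers parted by spaces: the shift along the tool's x, y, z normalised to -1 to 1, where 1 is 30 cm, then the turn about the tool's z normalised to -1 to 1, where 1 is 2 pi rad. A call has 1 to 10 rows; each row is the pose to reach, as a shift and turn from the pose commanded when the call began, along the tool's axes at that moment, turning the shorter way round; what a row does not reach only later rows make up. A row lasts 1/12 s, in which the tool goes at most 41.7 mm and 7.16 degrees, less where a joint would pass 70% of its speed; a pose out of reach is approached as far as the arm can. A call with a number of a shift or a turn outside -1 to 1 is refused whole. A call with a gripper value outside its range is refused whole. "jaw" is the closure, from -1 (fully open) to 1 (shut), set as the call begins (left out, the last holds). The fingers move at their own pace and stop on an object; "force" is the grip in N (left out, the last holds). Time passes only in rows, so rows that repeat a pose let the fingers close. It gives the time, the measured TCP pose, the force, the opening and the grip force at its end, in the units of the state.
- sensors.get_state(): the state, without advancing time (a new reading comes with each control period).
- eyes.snapshot(name): name is "side" or "top" or "wrist"; returns (picture, depth): 420x560x3 uint8, red, green, blue; 420x560 float32, m along the optical axis (not along the pixel's ray), 0 where there is no reading.
- eyes.calibration(name): a dict with "fov_y" (degrees; the focal length in pixels is half the picture's height over the tangent of half this angle, whatever the lens; pixels are square), "cx", "cy" (the principal point, pixels), "world_from_camera" (4x4, takes a point from camera to world coordinates). Camera axes: x right, y down, z forward; pixel columns grow to the right and rows downward; lengths in m; the calibration is good to about 2 mm. The wrist camera is an equidistant fisheye: a pixel r from the principal point sees the ray r / f radians off the axis. A picture is of the moment at which its call begins: read the wrist's pose just before it. calibration takes no time and is no camera call; for the wrist camera it gives the pose at the moment of the call.
- finish_job(): hands the job in; it is judged then, once.
The state is a dict: "clock": time; "q": joint angles; "qd": joint speeds; "joint_torque": joint torques, N m; "tool_pos": TCP position; "eef_rot": TCP orientation; "contact_force": force on the tool from outside, world axes, zero at the start; "moment": the same for the moment, N m; "opening": opening from 0.0 (shut) to 1.0 (fully open); "finger_force": force on a finger pad.
Only numpy, scipy, OpenCV 4.12 (cv2) and the standard library are available. Lean on these libraries where they do the work, as an engineer would, in place of code of your own. Each camera call takes 0.05 s, during which the arm holds its last target. There are 200 camera calls.

## Working session

There is one attempt and no reset: what is moved stays moved. The work goes in short steps, Python scripts to look and compute and a tool call to move; the robot and the scene stay as the last step left them, time stands still between calls to the robot, and variables do not carry over. Pictures are saved under pics/ and viewed, at most 10 in all, crops included, and the job is handed in when it is done.

Besides the shell and the picture viewer there is one more tool, called by a JSON object that holds its "fn" and its "kwargs", one argument or row to a line. send_rows: Moves the arm, as the interface text tells. Scaled input: -1 to 1 covers 30 cm each way for a shift and 2 pi rad each way for a turn. Its arguments: {"type":"object","properties":{"rows":{"type":"string"},"jaw":{"type":"number"},"force":{"type":"number"}},"required":["rows"]}

```bash
mkdir -p pics; ls; cat > h.py <<'E'
import numpy as np, cv2
from plant import sensors, eyes, finish_job
def snap(n,f):
    c=eyes.calibration(n); p,d=eyes.snapshot(n)
    cv2.imwrite(f'pics/{f}.png',p[:,:,::-1]); np.savez(f'pics/{f}.npz',p=p,d=d,T=c['world_from_camera'],fov=c['fov_y'],cx=c['cx'],cy=c['cy'])
    return c
def cloud(f):
    z=np.load(f'pics/{f}.npz'); d=z['d']; F=d.shape[0]/2/np.tan(np.radians(z['fov'])/2)
    v,u=np.mgrid[:d.shape[0],:d.shape[1]]
    P=np.stack([(u-z['cx'])/F*d,(v-z['cy'])/F*d,d,np.ones_like(d)],-1)@z['T'].T
    P[d==0]=np.nan
    return P[...,:3],z['p']
E
python3 - <<'E'
from h import *
s=sensors.get_state();print(s)
for n in('top','side'):print(snap(n,n+'0'))
a=cv2.imread('pics/top0.png');b=cv2.imread('pics/side0.png')
E
```

```text
pics
{'clock': 0.0, 'q': array([-1.23217036,  0.6899974 , -0.19451005,  1.5663422 ,  0.15728121,
        0.90248954, -0.21510597]), 'qd': array([-8.37448190e-04,  4.10045001e-04, -1.70865875e-03, -1.96574706e-04,
       -1.93812306e-03, -1.42478914e-03,  9.79453293e-05]), 'joint_torque': array([ 1.86569967e-03, -5.27577889e+01, -1.26641683e+00, -1.53423214e+01,
       -5.25848230e-02,  6.42004670e-03,  1.70761646e-04]), 'tool_pos': array([0.18743403, 0.59556896, 0.23790204]), 'eef_rot': array([ 1.51792130e-01,  9.88412007e-01, -9.20037331e-04, -8.09060675e-05]), 'contact_force': array([0.18271362, 0.49705766, 0.04054629]), 'moment': array([-0.0160784 , -0.01006509, -0.05472188]), 'finger_force': 0.0, 'opening': 1.0054836697749339}
{'fov_y': 46.793266466928955, 'cx': 275.8592747965172, 'cy': 207.38156524524584, 'world_from_camera': array([[ 0.01357371, -0.97534716,  0.2202582 ,  0.28996014],
       [-0.99990235, -0.01250796,  0.00623258,  0.00599107],
       [-0.00332395, -0.22032129, -0.97542169,  1.22046481],
       [ 0.        ,  0.        ,  0.        ,  1.        ]])}
{'fov_y': 53.392667872636075, 'cx': 282.21267401086504, 'cy': 205.05175383197502, 'world_from_camera': array([[ 0.46787694,  0.56421091, -0.6802626 ,  1.20045357],
       [ 0.88370827, -0.28796558,  0.36896546, -0.37460811],
       [ 0.01228213, -0.77378412, -0.63333031,  0.74605906],
       [ 0.        ,  0.        ,  0.        ,  1.        ]])}
```

View pics/top0.png

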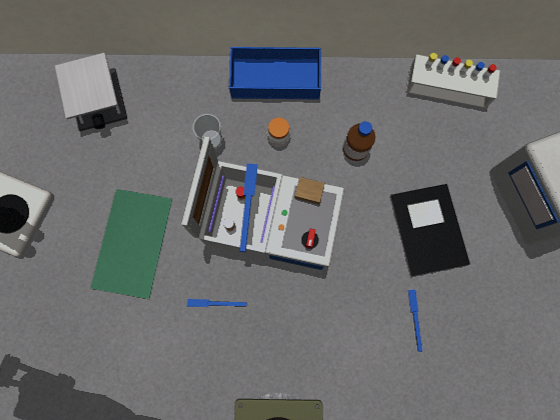

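View pics/side0.png

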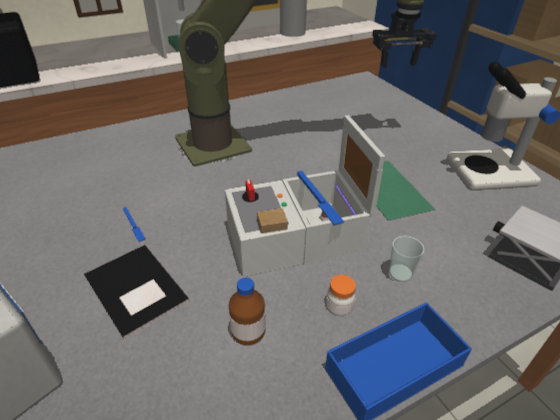

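Top view: the spatula lies across the mouth from (251,168) to (244,248), the lid stands open at (200,185), the mat is at (133,243) and the knob at (311,238). Two smaller blue decoys lie on the bench. Next I'll measure them.

```bash
python3 - <<'E'
from h import *
P,p=cloud('top0'); hsv=cv2.cvtColor(p,cv2.COLOR_RGB2HSV); H,S,V=hsv[...,0],hsv[...,1],hsv[...,2]
v,u=np.mgrid[:420,:560]
def rect(m,name):
    q=P[m]; q=q[~np.isnan(q[:,0])]; r=cv2.minAreaRect(q[:,:2].astype(np.float32)); print(name,len(q),'zmed',np.median(q[:,2]).round(4),'c',np.round(r[0],4),'sz',np.round(r[1],4),'ang',round(r[2],2)); return q
q=rect((H>100)&(H<125)&(S>130)&(u>235)&(u<265)&(v>155)&(v<260)&(P[...,2]>.11),'spat')
c=q[:,:2].mean(0);w=np.linalg.svd(q[:,:2]-c,full_matrices=False)[2][0];w*=np.sign(w[0]);t=(q[:,:2]-c)@w
print('axis',w,np.degrees(np.arctan2(w[1],w[0])),'ends',c+w*t.min(),c+w*t.max(),t.max()-t.min())
for lo in np.arange(t.min(),t.max(),.03):
    k=(t>=lo)&(t<lo+.03);n=(q[k,:2]-c)@[-w[1],w[0]];print(round(lo,3),n.min().round(4),n.max().round(4),np.median(q[k,2]).round(4))
rect((H>60)&(H<90)&(S>90)&(u<180)&(u>85)&(v>180)&(v<305),'mat')
q=rect((S<40)&(P[...,2]>.112)&(P[...,2]<.128)&(u>200)&(u<350)&(v>155)&(v<275),'box rim')
q=rect((P[...,2]>.112)&(P[...,2]<.128)&(u>270)&(u<350)&(v>165)&(v<275),'deck')
q=rect(((H<8)|(H>172))&(S>150)&(P[...,2]>.13)&(u>295)&(u<325)&(v>220)&(v<255),'knob'); print(q.mean(0),q[:,2].max())
m=(u>175)&(u<222)&(v>130)&(v<232)&(P[...,2]>.14)
q=P[m];print('lid',np.nanmin(q,0),np.nanmax(q,0))
c=np.nanmean(q,0);n=np.linalg.svd(q-c,full_matrices=False)[2][2];print('lid normal',n,c)
k=q[:,2]>np.nanmax(q[:,2])-.02; rect(m&(P[...,2]>np.nanmax(q[:,2])-.02),'lidtop')
E
```

```text
spat 654 zmed 0.128 c [0.5384 0.0801] sz [0.0259 0.2103] ang 85.65
axis [ 0.99728706 -0.07361059] -4.221394203283625 ends [0.43347597 0.08697995] [0.64318861 0.07150088] 0.21028312746270586
-0.12 -0.0058 0.0063 0.1318
-0.09 -0.0056 0.006 0.1321
-0.06 -0.0056 0.0057 0.1324
-0.03 -0.0061 0.0061 0.1328
0.0 -0.012 0.0117 0.1258
0.03 -0.0122 0.0135 0.1243
0.06 -0.0123 0.0136 0.124
0.09 -0.0053 -0.0053 0.1216
mat 5866 zmed 0.0035 c [0.4695 0.3772] sz [0.1494 0.2585] ang 80.6
box rim 5613 zmed 0.1206 c [0.527  0.0228] sz [0.3062 0.191 ] ang 78.56
deck 4624 zmed 0.1208 c [ 0.5141 -0.0414] sz [0.1751 0.1913] ang 78.68
knob 103 zmed 0.158 c [ 0.463  -0.0641] sz [0.014  0.0396] ang 78.41
[ 0.46311395 -0.06395756  0.15679084] 0.1631823612181602
lid [0.4640049  0.15139437 0.14004908] [0.65250156 0.20153766 0.28549211]
lid normal [ 0.19993768  0.97972225 -0.01300931] [0.5553013  0.17339682 0.23292272]
lidtop 663 zmed 0.2798 c [0.558  0.1755] sz [0.0131 0.1904] ang 78.66
```

```bash
cat >> h.py <<'E'
from scipy.spatial.transform import Rotation as Ro
O=np.array([.5275,.0253]); BX=np.array([.980,-.199]); BY=np.array([.199,.980])
def box(bx,by,z): return np.r_[O+bx*BX+by*BY,z]
def go(targets,yaw=None):   # yaw: wanted heading of tool y, deg (mod 180)
    s=sensors.get_state(); R=Ro.from_quat(s['eef_rot']); M=R.as_matrix(); y0=np.degrees(np.arctan2(M[1,1],M[0,1]))
    t=0 if yaw is None else -((yaw-y0+90)%180-90)
    print('t',round(s['clock'],2),'pos',s['tool_pos'].round(4),'yaw',round(y0,1),'F',s['contact_force'].round(1),'open',round(s['opening'],3),'ff',round(s['finger_force'],1),'q7',s['q'][6].round(2))
    for p in targets: print(p,'->',(R.inv().apply(np.array(p)-s['tool_pos'])/.3).round(3),'turn',round(t/360,4))
E
python3 - <<'E'
from h import *
go([(.33,.37,.33),(.5223,.0655,.33)],85.8)
E
```

```text
t 0.1 pos [0.1874 0.5957 0.238 ] yaw 72.5 F [0.1 0.1 0.2] open 1.005 ff 0.0 q7 -0.22
(0.33, 0.37, 0.33) -> [-0.679 -0.575 -0.306] turn -0.0368
(0.5223, 0.0655, 0.33) -> [-1.595 -1.351 -0.304] turn -0.0368
```

{"fn": "send_rows", "kwargs": {
  "rows": "-0.1 -0.1 -0.2 0;-0.68 -0.575 -0.306 -0.037;-0.68 -0.575 -0.306 -0.037;-0.68 -0.575 -0.306 -0.037;-0.68 -0.575 -0.306 -0.037;-0.68 -0.575 -0.306 -0.037;-0.68 -0.575 -0.306 -0.037;-0.68 -0.575 -0.306 -0.037;-0.68 -0.575 -0.306 -0.037",
  "jaw": -0.36
}}

```text
clock: 0.85
tool_pos: [0.3323, 0.3681, 0.3309]
eef_rot: [0.039, 0.999, -0.0, 0.001]
contact_force: [-0.2, 0.9, 0.4]
opening: 0.682
finger_force: 0.0
```

```bash
python3 - <<'E'
from h import *
go([(.5223,.0655,.33),(.5223,.0655,.15)],85.8)
E
```

```text
t 0.85 pos [0.3323 0.3681 0.3309] yaw 85.5 F [-0.2  0.9  0.4] open 0.682 ff 0.0 q7 0.4
(0.5223, 0.0655, 0.33) -> [-0.71  -0.956  0.004] turn -0.0008
(0.5223, 0.0655, 0.15) -> [-0.71  -0.956  0.604] turn -0.0008
```

{"fn": "send_rows", "kwargs": {
  "rows": "-0.71 -0.956 0 0;-0.71 -0.956 0 0;-0.71 -0.956 0 0;-0.71 -0.956 0 0;-0.71 -0.956 0 0;-0.71 -0.956 0 0;-0.71 -0.956 0 0;-0.71 -0.956 0 0;-0.71 -0.956 0 0;-0.71 -0.956 0 0"
}}

```text
clock: 1.68
tool_pos: [0.5247, 0.0641, 0.3295]
eef_rot: [0.04, 0.999, -0.001, 0.0]
contact_force: [-0.2, -0.5, 0.1]
opening: 0.683
finger_force: 0.0
```

```bash
python3 - <<'E'
from h import *
go([(.5223,.0655,.16),(.5223,.0655,.123)],85.8)
E
```

```text
t 1.68 pos [0.5247 0.0641 0.3295] yaw 85.4 F [-0.2 -0.5  0.1] open 0.683 ff 0.0 q7 1.15
(0.5223, 0.0655, 0.16) -> [0.009 0.005 0.565] turn -0.001
(0.5223, 0.0655, 0.123) -> [0.009 0.006 0.688] turn -0.001
```

{"fn": "send_rows", "kwargs": {
  "rows": "0.003 0.003 0.2 0;0.003 0.003 0.4 0;0.003 0.003 0.55 0;0.003 0.003 0.6 0;0.003 0.003 0.6 0;0.003 0.003 0.6 0"
}}

```text
clock: 2.18
tool_pos: [0.518, 0.0722, 0.1466]
eef_rot: [0.034, 0.999, -0.0, -0.004]
contact_force: [-0.3, -0.8, 0.4]
opening: 0.683
finger_force: 0.0
```

```bash
python3 - <<'E'
from h import *
go([(.5223,.0655,.1225)],85.8)
snap('side','side1');snap('wrist','wrist1')
E
```

```text
t 2.18 pos [0.518  0.0722 0.1466] yaw 86.1 F [-0.3 -0.8  0.4] open 0.683 ff 0.0 q7 1.05
(0.5223, 0.0655, 0.1225) -> [-0.017 -0.021  0.08 ] turn 0.0008
```

View pics/wrist1.png

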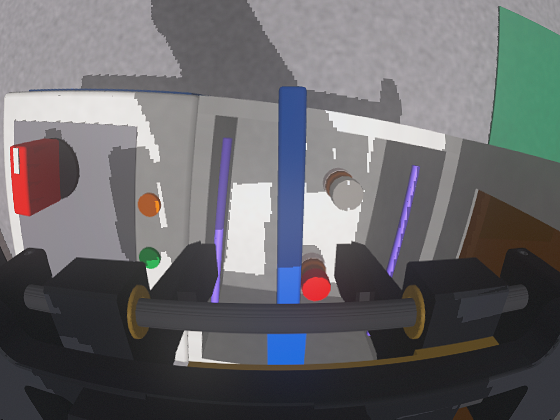

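The wrist view shows the handle (290,200) between the fingers (215 and 340), with the vials clear. The tool hasn't quite settled, so I'll correct the position and go down.

{"fn": "send_rows", "kwargs": {
  "rows": "-0.01 -0.015 0 0;-0.01 -0.015 0 0;-0.01 -0.015 0 0"
}}

```text
clock: 2.53
tool_pos: [0.5252, 0.0652, 0.152]
eef_rot: [0.037, 0.999, 0.0, 0.002]
contact_force: [0.4, 0.7, -0.2]
opening: 0.679
finger_force: 0.0
```

```bash
python3 - <<'E'
from h import *
go([(.5223,.0655,.1225)],85.8)
E
```

```text
t 2.53 pos [0.5252 0.0652 0.152 ] yaw 85.8 F [ 0.4  0.7 -0.2] open 0.679 ff 0.0 q7 1.06
(0.5223, 0.0655, 0.1225) -> [0.01  0.    0.098] turn 0.0
```

{"fn": "send_rows", "kwargs": {
  "rows": "0.005 0 0.02 0;0.005 0 0.04 0;0.008 0 0.06 0;0.008 0 0.08 0;0.008 0 0.09 0;0.008 0 0.095 0;0.008 0 0.095 0;0.008 0 0.095 0"
}}

```text
clock: 3.2
tool_pos: [0.5216, 0.0655, 0.1219]
eef_rot: [0.036, 0.999, 0.0, -0.0]
contact_force: [-0.4, -0.9, 0.8]
opening: 0.678
finger_force: 0.0
```

```bash
python3 - <<'E'
from h import *
go([(.5223,.0655,.1225)],85.8)
E
```

```text
t 3.2 pos [0.5216 0.0655 0.1219] yaw 85.9 F [-0.4 -0.9  0.8] open 0.678 ff 0.0 q7 1.04
(0.5223, 0.0655, 0.1225) -> [-0.002  0.    -0.002] turn 0.0002
```

Good; close gently.

{"fn": "send_rows", "kwargs": {
  "rows": "0 0 -0.003 0;0 0 -0.003 0;0 0 -0.003 0;0 0 -0.003 0;0 0 -0.003 0;0 0 -0.003 0;0 0 -0.003 0;0 0 -0.003 0",
  "jaw": 1,
  "force": 12
}}

```text
clock: 3.87
tool_pos: [0.5216, 0.0655, 0.123]
eef_rot: [0.036, 0.999, 0.0, 0.0]
contact_force: [-0.1, 1.3, 0.3]
opening: 0.158
finger_force: 11.9
```

```bash
python3 - <<'E'
from h import *
go([(.5223,.0655,.35)],85.8)
snap('top','top2')
E
```

```text
t 3.87 pos [0.5216 0.0655 0.123 ] yaw 85.9 F [-0.1  1.3  0.3] open 0.158 ff 11.9 q7 1.04
(0.5223, 0.0655, 0.35) -> [-0.002  0.    -0.757] turn 0.0002
```

Opening is 0.158 × 88 = 13.9 mm, so the handle is gripped. Lift.

{"fn": "send_rows", "kwargs": {
  "rows": "0 0 -0.03 0;0 0 -0.09 0;0 0 -0.18 0;0 0 -0.28 0;0 0 -0.38 0;0 0 -0.48 0;0 0 -0.58 0;0 0 -0.68 0;0 0 -0.74 0;0 0 -0.76 0",
  "force": 20
}}

```text
clock: 4.75
tool_pos: [0.5227, 0.0657, 0.3546]
eef_rot: [0.036, 0.999, 0.001, 0.003]
contact_force: [0.9, 0.6, 0.5]
opening: 0.163
finger_force: 19.9
```

```bash
python3 - <<'E'
from h import *
snap('side','side3')
go([(.4547,.3796,.35)],80.6)
E
```

```text
t 4.8 pos [0.5225 0.0656 0.3539] yaw 85.8 F [-0.1 -0.2 -0.4] open 0.156 ff 19.9 q7 1.15
(0.4547, 0.3796, 0.35) -> [0.301 1.028 0.013] turn 0.0146
```

View pics/side3.png

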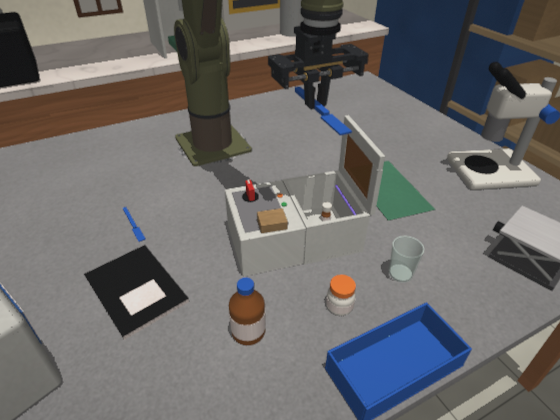

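The spatula is held level above the box. Carry it over the lid to the mat.

{"fn": "send_rows", "kwargs": {
  "rows": "0.02 0.07 0 0;0.05 0.18 0 0;0.09 0.3 0 0;0.13 0.43 0 0.003;0.17 0.56 0 0.008;0.2 0.7 0 0.012;0.24 0.82 0 0.015;0.27 0.92 0 0.015;0.29 0.98 0 0.015;0.3 1 0 0.015"
}}

```text
clock: 5.63
tool_pos: [0.4506, 0.3747, 0.349]
eef_rot: [0.08, 0.997, -0.0, -0.002]
contact_force: [-0.5, -0.2, 0.1]
opening: 0.159
finger_force: 19.9
```

```bash
python3 - <<'E'
from h import *
go([(.4547,.3796,.35),(.4547,.3796,.03),(.4547,.3796,.006)],80.6)
E
```

```text
t 5.63 pos [0.4506 0.3747 0.349 ] yaw 80.8 F [-0.5 -0.2  0.1] open 0.159 ff 19.9 q7 0.5
(0.4547, 0.3796, 0.35) -> [-0.011  0.018 -0.003] turn 0.0006
(0.4547, 0.3796, 0.03) -> [-0.015  0.019  1.063] turn 0.0006
(0.4547, 0.3796, 0.006) -> [-0.015  0.019  1.143] turn 0.0006
```

{"fn": "send_rows", "kwargs": {
  "rows": "-0.01 0.01 0.08 0;-0.01 0.015 0.2 0;-0.01 0.015 0.33 0;-0.01 0.015 0.46 0;-0.01 0.015 0.59 0;-0.01 0.015 0.72 0;-0.01 0.015 0.84 0;-0.01 0.015 0.94 0;-0.01 0.015 0.99 0;-0.01 0.015 1 0"
}}

```text
clock: 6.47
tool_pos: [0.4554, 0.3712, 0.047]
eef_rot: [0.084, 0.996, -0.004, -0.002]
contact_force: [0.0, -0.7, -0.8]
opening: 0.157
finger_force: 19.9
```

```bash
python3 - <<'E'
from h import *
go([(.4547,.3796,.006)],80.6)
snap('side','side4')
P,p=cloud('side4'); H=cv2.cvtColor(p,cv2.COLOR_RGB2HSV)
c=eyes.calibration('side')
m=(H[...,0]>100)&(H[...,0]<125)&(H[...,1]>130)&(np.abs(P[...,0]-.47)<.16)&(np.abs(P[...,1]-.377)<.06)&(P[...,2]>.015)&(P[...,2]<.12)
q=P[m];o=np.argsort(q[:,0]);q=q[o];n=len(q);print(n)
for k in np.array_split(np.arange(n),6):print(q[k].min(0).round(4),q[k].max(0).round(4))
E
```

```text
t 6.47 pos [0.4554 0.3712 0.047 ] yaw 80.4 F [ 0.  -0.7 -0.8] open 0.157 ff 19.9 q7 0.38
(0.4547, 0.3796, 0.006) -> [0.006 0.028 0.136] turn -0.0006
250
[0.4498 0.3591 0.0459] [0.4848 0.3859 0.0654]
[0.4859 0.3519 0.0434] [0.505  0.3759 0.0599]
[0.5051 0.3495 0.045 ] [0.523  0.3782 0.0584]
[0.5231 0.3455 0.0431] [0.5437 0.3733 0.0504]
[0.544  0.3437 0.044 ] [0.5613 0.3711 0.051 ]
[0.5618 0.3403 0.0445] [0.5803 0.3665 0.0498]
```

{"fn": "send_rows", "kwargs": {
  "rows": "0.003 0.01 0.02 0;0.003 0.015 0.05 0;0.003 0.02 0.08 0;0.003 0.02 0.105 0;0.003 0.02 0.12 0;0.003 0.02 0.13 0;0.003 0.02 0.13 0;0.003 0.02 0.13 0"
}}

```text
clock: 7.18
tool_pos: [0.4573, 0.3811, 0.0119]
eef_rot: [0.083, 0.997, -0.0, 0.0]
contact_force: [0.3, 0.1, -1.3]
opening: 0.155
finger_force: 19.9
```

```bash
python3 - <<'E'
from h import *
go([(.4547,.3796,.0055)],80.6)
E
```

```text
t 7.18 pos [0.4573 0.3811 0.0119] yaw 80.5 F [ 0.3  0.1 -1.3] open 0.155 ff 19.9 q7 0.37
(0.4547, 0.3796, 0.0055) -> [ 0.008 -0.006  0.021] turn -0.0004
```

{"fn": "send_rows", "kwargs": {
  "rows": "0.004 0 0.006 0;0.004 0 0.012 0;0.004 0 0.018 0;0.004 0 0.02 0;0.004 0 0.02 0"
}}

```text
clock: 7.6
tool_pos: [0.4561, 0.3814, 0.006]
eef_rot: [0.083, 0.997, 0.0, 0.0]
contact_force: [-0.6, -0.4, 0.1]
opening: 0.153
finger_force: 19.9
```

```bash
python3 - <<'E'
from h import *
go([(.4547,.3796,.0055)],80.6)
E
```

```text
t 7.6 pos [0.4561 0.3814 0.006 ] yaw 80.5 F [-0.6 -0.4  0.1] open 0.153 ff 19.9 q7 0.36
(0.4547, 0.3796, 0.0055) -> [ 0.004 -0.007  0.002] turn -0.0004
```

{"fn": "send_rows", "kwargs": {
  "rows": "0 0 0.003 0;0 0 0.003 0;0 0 0.003 0"
}}

```text
clock: 7.85
tool_pos: [0.4561, 0.3814, 0.006]
eef_rot: [0.083, 0.997, 0.0, 0.0]
contact_force: [-1.2, -1.3, 8.5]
opening: 0.155
finger_force: 19.9
```

{"fn": "send_rows", "kwargs": {
  "rows": "0 0 0 0;0 0 0 0;0 0 0 0;0 0 0 0",
  "jaw": -0.3
}}

```text
clock: 8.18
tool_pos: [0.4561, 0.3814, 0.0049]
eef_rot: [0.083, 0.997, 0.0, -0.0]
contact_force: [-0.7, -0.8, -0.3]
opening: 0.436
finger_force: 0.0
```

{"fn": "send_rows", "kwargs": {
  "rows": "0 0 -0.04 0;0 0 -0.12 0;0 0 -0.25 0;0 0 -0.38 0;0 0 -0.51 0;0 0 -0.64 0;0 0 -0.76 0;0 0 -0.86 0;0 0 -0.86 0"
}}

```text
clock: 8.93
tool_pos: [0.4585, 0.384, 0.2705]
eef_rot: [0.083, 0.996, 0.005, 0.004]
contact_force: [0.0, 1.2, -0.3]
opening: 0.649
finger_force: 0.0
```

```bash
python3 - <<'E'
from h import *
snap('top','top5')
go([box(0,.22,.25)],-11.4)
P,p=cloud('top5'); hsv=cv2.cvtColor(p,cv2.COLOR_RGB2HSV)
m=(P[...,2]>.14)&(P[...,2]<.3)&(np.abs(P[...,1]-.176)<.04)&(P[...,0]>.45)&(P[...,0]<.67)
q=P[m];print('lid',len(q),q.min(0),q.max(0))
by=(q[:,:2]-O)@BY
for z in(.15,.18,.21,.24,.27):
    k=abs(q[:,2]-z)<.015; print(z,np.percentile(by[k],[2,50,98]).round(4) if k.any() else 0)
E
```

```text
t 8.98 pos [0.4575 0.3828 0.2674] yaw 80.4 F [ 0.4  1.7 -0.7] open 0.647 ff 0.0 q7 0.46
[0.57128 0.2409  0.25   ] -> [-0.452 -0.404  0.058] turn -0.2449
lid 1680 [0.46341526 0.1514485  0.14030796] [0.65190875 0.20173718 0.28552572]
0.15 [0.1485 0.1505 0.1549]
0.18 [0.1482 0.1506 0.1559]
0.21 [0.1477 0.1502 0.1543]
0.24 [0.1472 0.1484 0.1567]
0.27 [0.147  0.1506 0.1588]
```

View pics/top5.png

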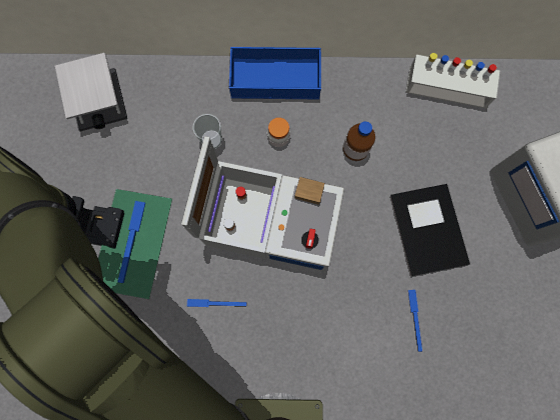

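The spatula lies fully on the mat, about (132,240), with its tip (138,205) and butt (124,282) well inside it. The vials are untouched. Next I'll close the jaws and approach the lid's outer face.

```bash
python3 - <<'E'
from h import *
go([box(0,.215,.245)],78.6)
E
```

```text
t 8.98 pos [0.4575 0.3828 0.2674] yaw 80.4 F [ 0.4  1.7 -0.7] open 0.647 ff 0.0 q7 0.46
[0.570285 0.236    0.245   ] -> [-0.452 -0.421  0.074] turn 0.0051
```

{"fn": "send_rows", "kwargs": {
  "rows": "-0.04 -0.04 0.01 0;-0.12 -0.11 0.02 0.005;-0.2 -0.19 0.03 0.005;-0.28 -0.26 0.05 0.005;-0.36 -0.33 0.06 0.005;-0.42 -0.39 0.07 0.005;-0.45 -0.42 0.07 0.005;-0.45 -0.42 0.07 0.005;-0.45 -0.42 0.07 0.005",
  "jaw": 1
}}

```text
clock: 9.73
tool_pos: [0.5674, 0.2354, 0.2416]
eef_rot: [0.099, 0.995, 0.0, -0.001]
contact_force: [0.2, 0.1, 0.3]
opening: 0.007
finger_force: 0.0
```

```bash
python3 - <<'E'
from h import *
T=[]
for d in(90,80,70,60,50,40,30,20,10,0):
    a=np.radians(d);r=.12;t=.012
    T.append(box(0,.15-r*np.cos(a)+t*np.sin(a)+.0175,.12+r*np.sin(a)+t*np.cos(a)).round(4))
go(T,78.6)
E
```

```text
t 9.73 pos [0.5674 0.2354 0.2416] yaw 78.7 F [0.2 0.1 0.3] open 0.007 ff 0.0 q7 0.73
[0.5632 0.2012 0.24  ] -> [-0.009 -0.115  0.005] turn 0.0001
[0.559  0.1806 0.2403] -> [-0.008 -0.185  0.004] turn 0.0001
[0.5549 0.1603 0.2369] -> [-0.008 -0.254  0.016] turn 0.0001
[0.551  0.1408 0.2299] -> [-0.008 -0.32   0.039] turn 0.0001
[0.5473 0.1229 0.2196] -> [-0.008 -0.381  0.073] turn 0.0001
[0.5441 0.1069 0.2063] -> [-0.008 -0.435  0.118] turn 0.0001
[0.5413 0.0935 0.1904] -> [-0.008 -0.481  0.171] turn 0.0001
[0.5392 0.083  0.1723] -> [-0.008 -0.517  0.231] turn 0.0001
[0.5377 0.0757 0.1527] -> [-0.008 -0.542  0.296] turn 0.0001
[0.537  0.0718 0.132 ] -> [-0.009 -0.555  0.365] turn 0.0001
```

{"fn": "send_rows", "kwargs": {
  "rows": "0 -0.05 0 0;0 -0.1 0 0;0 -0.13 0.004 0;0 -0.17 0.004 0;0 -0.21 0.006 0;0 -0.25 0.015 0;0 -0.285 0.027 0;0 -0.32 0.039 0;0 -0.35 0.055 0;0 -0.381 0.073 0"
}}

```text
clock: 10.57
tool_pos: [0.546, 0.1214, 0.2197]
eef_rot: [0.099, 0.995, -0.0, 0.0]
contact_force: [0.3, 1.3, 2.3]
opening: 0.01
finger_force: 1.2
```

```bash
python3 - <<'E'
from h import *
T=[]
for d in(45,40,35,30,25,20,15,10,5,0):
    a=np.radians(d);r=.12;t=.012
    T.append(box(0,.15-r*np.cos(a)+t*np.sin(a)+.0175,.12+r*np.sin(a)+t*np.cos(a)).round(4))
go(T,78.6)
E
```

```text
t 10.57 pos [0.546  0.1214 0.2197] yaw 78.6 F [0.3 1.3 2.3] open 0.01 ff 1.2 q7 0.86
[0.5456 0.1146 0.2133] -> [-0.003 -0.023  0.021] turn 0.0001
[0.5441 0.1069 0.2063] -> [-0.003 -0.049  0.045] turn 0.0001
[0.5426 0.0999 0.1987] -> [-0.003 -0.073  0.07 ] turn 0.0001
[0.5413 0.0935 0.1904] -> [-0.003 -0.094  0.098] turn 0.0001
[0.5402 0.0878 0.1816] -> [-0.003 -0.114  0.127] turn 0.0001
[0.5392 0.083  0.1723] -> [-0.003 -0.13   0.158] turn 0.0001
[0.5384 0.0789 0.1626] -> [-0.003 -0.144  0.19 ] turn 0.0001
[0.5377 0.0757 0.1527] -> [-0.003 -0.155  0.223] turn 0.0001
[0.5373 0.0733 0.1424] -> [-0.003 -0.163  0.258] turn 0.0001
[0.537  0.0718 0.132 ] -> [-0.003 -0.168  0.292] turn 0.0001
```

Contact force is about 2.6 N, so the lid is following. Continue down.

{"fn": "send_rows", "kwargs": {
  "rows": "0 -0.023 0.021 0;0 -0.05 0.045 0;0 -0.075 0.07 0;0 -0.095 0.098 0;0 -0.115 0.127 0;0 -0.13 0.158 0;0 -0.144 0.19 0;0 -0.155 0.223 0;0 -0.163 0.255 0;0 -0.168 0.275 0"
}}

```text
clock: 11.4
tool_pos: [0.5354, 0.0726, 0.136]
eef_rot: [0.099, 0.995, -0.0, -0.001]
contact_force: [0.4, 0.3, 1.6]
opening: 0.008
finger_force: 0.8
```

```bash
python3 - <<'E'
from h import *
go([box(0,.03,.131)],78.6)
E
```

```text
t 11.4 pos [0.5354 0.0726 0.136 ] yaw 78.6 F [0.4 0.3 1.6] open 0.008 ff 0.8 q7 0.88
[0.53347 0.0547  0.131  ] -> [-0.006 -0.06   0.017] turn 0.0001
```

{"fn": "send_rows", "kwargs": {
  "rows": "0 -0.01 0.005 0;0 -0.02 0.01 0;0 -0.03 0.015 0;0 -0.03 0.02 0;0 -0.03 0.025 0;0 -0.03 0.025 0"
}}

```text
clock: 11.9
tool_pos: [0.5341, 0.0638, 0.1305]
eef_rot: [0.099, 0.995, -0.0, 0.0]
contact_force: [0.2, -1.6, 4.2]
opening: 0.003
finger_force: 2.0
```

```bash
python3 - <<'E'
from h import *
go([],78.6)
E
```

```text
t 11.9 pos [0.5341 0.0638 0.1305] yaw 78.6 F [ 0.2 -1.6  4.2] open 0.003 ff 2.0 q7 0.88
```

{"fn": "send_rows", "kwargs": {
  "rows": "0 0 0.006 0;0 0 0.012 0;0 0 0.016 0;0 0 0.016 0"
}}

```text
clock: 12.23
tool_pos: [0.5342, 0.0638, 0.1301]
eef_rot: [0.099, 0.995, -0.001, 0.001]
contact_force: [-10.8, -2.2, 44.7]
opening: 0.006
finger_force: 22.5
```

```bash
python3 - <<'E'
from h import *
go([],78.6)
E
```

```text
t 12.23 pos [0.5342 0.0638 0.1301] yaw 78.6 F [-10.8  -2.2  44.7] open 0.006 ff 22.5 q7 0.88
```

Hard stop reached, so the lid is shut. Back off and move over the knob.

{"fn": "send_rows", "kwargs": {
  "rows": "0 0 -0.02 0;0 0 -0.1 0;0 0 -0.2 0;0 0 -0.3 0;0 0 -0.36 0;0 0 -0.38 0;0 0 -0.38 0",
  "jaw": -0.1
}}

```text
clock: 12.82
tool_pos: [0.5349, 0.0645, 0.2405]
eef_rot: [0.099, 0.995, 0.0, 0.002]
contact_force: [0.9, -0.4, 0.5]
opening: 0.511
finger_force: 0.0
```

```bash
python3 - <<'E'
from h import *
go([box(-.045,-.1,.24)],78.6)
snap('side','side6');snap('top','top6')
for n in('side6','top6'):
    P,p=cloud(n); d=P[...,:2]-O; bx=d@BX; by=d@BY
    for lo,hi in((.0,.02),(.06,.09),(.12,.14)):
        k=(abs(bx)<.09)&(by>lo)&(by<hi)&(P[...,2]>.1)&(P[...,2]<.16); print(n,lo,k.sum(),np.median(P[k][:,2]).round(4) if k.any() else 0)
E
```

```text
t 12.82 pos [0.5349 0.0645 0.2405] yaw 78.6 F [ 0.9 -0.4  0.5] open 0.511 ff 0.0 q7 0.95
[ 0.4635   -0.063745  0.24    ] -> [ 0.149 -0.466  0.001] turn 0.0001
side6 0.0 385 0.1317
side6 0.06 563 0.1301
side6 0.12 377 0.1316
top6 0.0 0 0
top6 0.06 342 0.1311
top6 0.12 402 0.1322
```

View pics/side6.png

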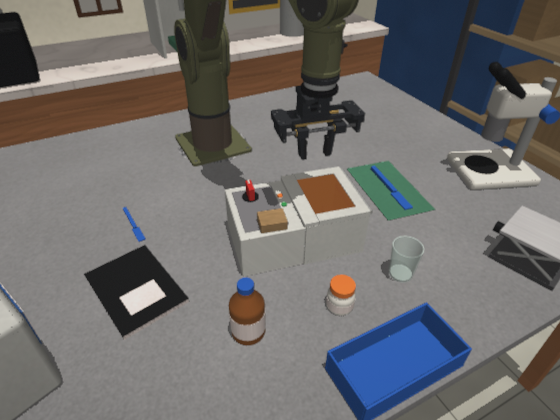

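The lid at (325,193) is flat, 131.7 mm at both ends, and the spatula is on the mat at (390,185). Now the knob.

{"fn": "send_rows", "kwargs": {
  "rows": "0.01 -0.04 0 0;0.04 -0.12 0 0;0.07 -0.22 0 0;0.1 -0.32 0 0;0.13 -0.41 0 0;0.148 -0.46 0 0;0.149 -0.466 0 0;0.149 -0.466 0 0;0.149 -0.466 0 0"
}}

```text
clock: 13.67
tool_pos: [0.463, -0.0631, 0.2388]
eef_rot: [0.098, 0.995, 0.0, -0.0]
contact_force: [-0.7, -0.1, 0.1]
opening: 0.551
finger_force: 0.0
```

```bash
python3 - <<'E'
from h import *
go([box(-.045,-.1,.16),box(-.045,-.1,.131)],78.5)
E
```

```text
t 13.67 pos [ 0.463  -0.0631  0.2388] yaw 78.7 F [-0.7 -0.1  0.1] open 0.551 ff 0.0 q7 1.16
[ 0.4635   -0.063745  0.16    ] -> [-0.002 -0.002  0.263] turn 0.0006
[ 0.4635   -0.063745  0.131   ] -> [-0.002 -0.002  0.359] turn 0.0006
```

{"fn": "send_rows", "kwargs": {
  "rows": "0 0 0.04 0;0 -0.002 0.1 0;0 -0.002 0.17 0;0 -0.002 0.24 0;0 -0.002 0.29 0;0 -0.002 0.33 0;0 -0.002 0.35 0;0 -0.002 0.36 0;0 -0.002 0.36 0;0 -0.002 0.36 0"
}}

```text
clock: 14.5
tool_pos: [0.4633, -0.0639, 0.1316]
eef_rot: [0.098, 0.995, 0.0, 0.0]
contact_force: [0.6, 0.6, -0.0]
opening: 0.551
finger_force: 0.0
```

```bash
python3 - <<'E'
from h import *
go([box(-.045,-.1,.131)],78.5)
E
```

```text
t 14.5 pos [ 0.4633 -0.0639  0.1316] yaw 78.7 F [ 0.6  0.6 -0. ] open 0.551 ff 0.0 q7 1.07
[ 0.4635   -0.063745  0.131   ] -> [-0.001  0.001  0.002] turn 0.0006
```

{"fn": "send_rows", "kwargs": {
  "rows": "0 0 0 0;0 0 0 0;0 0 0 0;0 0 0 0;0 0 0 0;0 0 0 0;0 0 0 0",
  "jaw": 1,
  "force": 30
}}

```text
clock: 15.08
tool_pos: [0.4626, -0.0657, 0.1315]
eef_rot: [0.1, 0.995, -0.001, -0.0]
contact_force: [-0.8, -4.4, 3.6]
opening: 0.153
finger_force: 30.0
```

{"fn": "send_rows", "kwargs": {
  "rows": "0 0 0 0.015;0 0 0 0.03;0 0 0 0.045;0 0 0 0.06;0 0 0 0.075;0 0 0 0.09;0 0 0 0.105;0 0 0 0.12;0 0 0 0.135;0 0 0 0.15"
}}

```text
clock: 15.92
tool_pos: [0.464, -0.064, 0.1315]
eef_rot: [0.541, 0.841, 0.001, 0.001]
contact_force: [1.0, -0.3, 0.9]
opening: 0.158
finger_force: 30.0
```

```bash
python3 - <<'E'
from h import *
go([]);print(sensors.get_state()['moment'],sensors.get_state()['q'])
E
```

```text
t 15.92 pos [ 0.464  -0.064   0.1315] yaw 24.4 F [ 1.  -0.3  0.9] open 0.158 ff 30.0 q7 0.52
[-0.05159287 -0.28227325  0.11204658] [ 0.02166405  0.6828692   0.027716    2.13535874 -0.05712972  0.32143819
  0.52400639]
```

{"fn": "send_rows", "kwargs": {
  "rows": "0 0 0 0.015;0 0 0 0.03;0 0 0 0.04;0 0 0 0.045;0 0 0 0.048;0 0 0 0.048"
}}

```text
clock: 16.42
tool_pos: [0.4646, -0.0638, 0.1315]
eef_rot: [0.659, 0.752, 0.001, 0.001]
contact_force: [4.7, 0.3, 0.7]
opening: 0.158
finger_force: 30.0
```

```bash
python3 - <<'E'
from h import *
go([]);print(sensors.get_state()['moment'])
E
```

```text
t 16.42 pos [ 0.4646 -0.0638  0.1315] yaw 7.5 F [4.7 0.3 0.7] open 0.158 ff 30.0 q7 0.36
[ 0.14430539 -0.85259159  0.60209761]
```

The tool has turned 71° and the moment jumped to 0.6 N m, so it's at the stop. Hold for about 1.2 s, then return with the spring.

{"fn": "send_rows", "kwargs": {
  "rows": "0 0 0 0.003;0 0 0 0.003;0 0 0 0.003;0 0 0 0.003;0 0 0 0.003;0 0 0 0.003;0 0 0 0.003;0 0 0 0.003;0 0 0 0.003;0 0 0 0.003"
}}

```text
clock: 17.25
tool_pos: [0.4646, -0.0638, 0.1315]
eef_rot: [0.666, 0.746, 0.001, 0.001]
contact_force: [5.4, 1.7, 0.5]
opening: 0.159
finger_force: 30.0
```

{"fn": "send_rows", "kwargs": {
  "rows": "0 0 0 0;0 0 0 0;0 0 0 0;0 0 0 0;0 0 0 0"
}}

```text
clock: 17.67
tool_pos: [0.4646, -0.0638, 0.1315]
eef_rot: [0.666, 0.746, 0.001, 0.001]
contact_force: [5.7, 1.3, -0.1]
opening: 0.158
finger_force: 30.0
```

```bash
python3 - <<'E'
from h import *
go([box(-.045,-.1,.1315)],78.6);print(sensors.get_state()['moment'])
E
```

```text
t 17.67 pos [ 0.4646 -0.0638  0.1315] yaw 6.4 F [ 5.7  1.3 -0.1] open 0.158 ff 30.0 q7 0.35
[ 0.4635   -0.063745  0.1315  ] -> [ 0.    -0.004  0.   ] turn -0.2005
[ 0.28584427 -0.97765286  0.65478092]
```

{"fn": "send_rows", "kwargs": {
  "rows": "0 0 0 0;0 0 0 0;0 0 0 0;0 0 0 0;0 0 0 0;0 0 0 0;0 0 0 0;0 0 0 0",
  "jaw": -0.4
}}

```text
clock: 18.33
tool_pos: [0.4623, -0.0655, 0.1313]
eef_rot: [0.668, 0.744, -0.001, 0.0]
contact_force: [-0.3, 0.2, 0.5]
opening: 0.695
finger_force: 0.0
```

{"fn": "send_rows", "kwargs": {
  "rows": "0 0 -0.04 0;0 0 -0.12 0;0 0 -0.22 0;0 0 -0.33 0;0 0 -0.44 0;0 0 -0.54 0;0 0 -0.6 0;0 0 -0.6 0;0 0 -0.6 0"
}}

```text
clock: 19.08
tool_pos: [0.4628, -0.0649, 0.3118]
eef_rot: [0.668, 0.745, 0.001, 0.001]
contact_force: [-0.0, 0.7, 0.6]
opening: 0.697
finger_force: 0.0
```

{"fn": "send_rows", "kwargs": {
  "rows": "0 -0.05 0 0;0 -0.1 0 0;0 -0.15 0 0;0 -0.2 0 0;0 -0.2 0 0;0 -0.2 0 0"
}}

```text
clock: 19.58
tool_pos: [0.4023, -0.0711, 0.3104]
eef_rot: [0.667, 0.745, -0.001, -0.001]
contact_force: [0.6, -0.0, -0.9]
opening: 0.701
finger_force: 0.0
```

```bash
python3 - <<'E'
from h import *
go([])
snap('side','side7');snap('top','top7');snap('wrist','wrist7')
a=cv2.imread('pics/side7.png');b=cv2.imread('pics/wrist7.png')
cv2.imwrite('pics/fin.png',np.hstack([cv2.resize(a[130:350,200:480],(400,314)),cv2.resize(b,(400,314))]))
E
```

```text
t 19.58 pos [ 0.4023 -0.0711  0.3104] yaw 6.3 F [ 0.6 -0.  -0.9] open 0.701 ff 0.0 q7 0.29
```

View pics/fin.png

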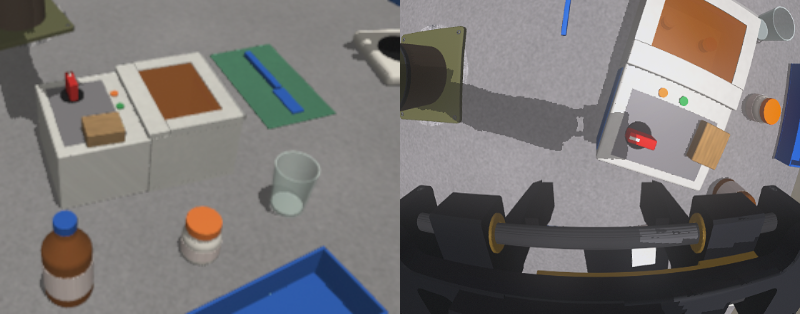

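The lid is shut with both vials standing under the window. The knob is back at rest, its bar along the box's x with the mark towards the robot. The spatula lies fully on the mat, nothing else has moved and the arm is clear.

```bash
python3 -c "
from plant import finish_job
print(finish_job())"
```

```text
the job is handed in; nothing more can be done
None
```

The job is handed in at about 20 s on the robot's clock: the spatula is flat on the mat, the lid is shut, and the knob was held at its stop for over a second and sprang back; pressing the lid onto its stop peaked at about 45 N, at the fingertips.

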